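# Lock the bottle filler's sloping front panel with its bayonet key

### The arm

A 6-joint arm with a two-finger parallel gripper is mounted at the origin on the work surface. World frame = base frame: x ahead of the robot, y to its left, z up, the work surface at z = 0. Lengths are in mm, angles in rad, forces in N, time in s.
With the tool pointing down it reaches from about 275 to 825 mm from the base axis. Payload 5.2 kg.
Tool frame: the origin (TCP) lies midway between the tips of the shut fingers; the grasp point (between the pads) lies 19 mm behind it; z points along the fingers, y is the direction in which the jaws open and shut (so a half turn about z gives the same grasp; the last joint's range is limited). The gripper opens to 93 mm and grips with 3 to 60 N. Pads are 15 mm wide; open, the fingers measure 128 mm over their backs; the gripper's body (75 mm by 188 mm) begins 65 mm behind the grasp point.
Start: joints at [-1.322, 0.259, 1.535, -0, 1.348, -0.203], TCP at [240.143, -494.81, 218.653] pointing down, gripper open.
Joint ranges: [-3.14, 3.14], [-0.91, 2.08], [0.19, 2.58], [-1.22, 4.36], [0.22, 2.71], [-3.12, 3.12]. Speed limits (rad/s): [2.57, 2.57, 3.14, 3.14, 3.14, 3.14].

### API

Orientations are given as a unit quaternion [x, y, z, w].
In Python, from plant import ctrl gives the robot as it stands. The module is installed in compiled form; this text tells all that it offers.
- The arm moves only by the tool step_arm, never from a script. Its arguments are lists of equal length, an entry for each row: "fingers": the gripper's target within -1 to 1 (shut at 1, half-way at 0, fully open at -1); "delta_pos": the shift along the tool's x, y, z in m, a list of three; "yaw": the turn about the tool's z in rad. In form: {"fingers": [fingers, ...], "delta_pos": [[tx, ty, tz], ...], "yaw": [yaw, ...]}. A call has 1 to 5 rows; each row is the pose to reach, as a shift and turn from the pose commanded when the call began, along the tool's axes at that moment; what a row does not reach only later rows make up. A row lasts 1/12 s, in which the tool goes at most 41.7 mm and 7.16 degrees, less where a joint would pass 70% of its speed; a pose out of reach is approached as far as the arm can. A call with a gripper value outside its range is refused whole. The fingers move at their own pace and stop on an object; "force" is the grip in N (left out, the last holds). Time passes only in rows, so rows that repeat a pose let the fingers close. It gives the time, the measured TCP pose, the force and the opening at its end, in the units of the state.
- ctrl.get_obs(): the state, without advancing time (a new reading comes with each control period).
- ctrl.snapshot(name): name is "side" or "top"; returns the picture (400x640x3 uint8, blue, green, red); there is no depth.
- ctrl.get_calibration(name): a dict with "fov_y" (degrees; the focal length in pixels is half the picture's height over the tangent of half this angle, whatever the lens; pixels are square), "cx", "cy" (the principal point, pixels), "R" (3x3) and "t" (3): a world point X has camera coordinates R X + t. Camera axes: x right, y down, z forward; pixel columns grow to the right and rows downward; lengths in mm; the calibration is good to about 2 mm. A picture is of the moment at which its call begins. get_calibration takes no time and is no camera call.
- ctrl.sign_off(): hands the job in, once; it reports no verdict.
Trained networks look in the newest picture that a camera, given by its name, has taken for a name from the list of things; names that differ only in an ending like _2 or _b are one class to them, and where a whole thing is asked for, a point or a joint stands for the part that bears it (a point fixed in the world has none). Each returns a list of dicts, best first, with "score" (0 to 1); they miss things now and then, are a little off and sometimes report something else, mostly with a low value. They report only what shows in the picture. A call takes as long as a camera call.
- ctrl.trace(camera, name): "pixels" (400x640 bool, what is visible of it) and "xy" ([column, row] in pixels, amid what is visible of it).
The state is a dict: "time": time; "joint_positions": joint angles; "joint_velocities": joint speeds; "joint_efforts": joint torques, N m; "tcp_pos": TCP position; "tcp_rot": TCP orientation; "contact_force": force on the tool from outside, world axes, zero at the start; "moment": the same for the moment, N m; "finger_gap": opening from 0.0 (shut) to 1.0 (fully open).
Only numpy, scipy, OpenCV 4.12 (cv2) and the standard library are available. Lean on these libraries where they do the work, as an engineer would, in place of code of your own. Each camera call takes 0.05 s, during which the arm holds its last target. There are 200 camera calls.

### The job

Lock the sloping panel of the steel bottle filler with its T-handled key: turn the handle until the flat blade under it lines up with the slot in the panel, push it fully in against its spring, turn it clockwise (seen looking onto the panel) to its stop, and let go so that it springs back and seats behind the panel. Do not knock the bottles or the jar about.

Things in the scene. Friction and masses are not known exactly. Their poses are not given: they have to be found in the camera images.
- panel: Sloping steel top of the filler, 200 mm up the slope (x), 240 mm wide (y), 8 mm thick, its middle 125 mm above the table; it faces the robot's side. Origin: on the outer face, at the slot's centre, on the key's axis. z: out along the key's axis, 30 degrees from vertical, leaning to the robot; y: level, along the slot; x: up the slope. The slot is 96 mm long, 20 mm wide, right through.
- slot_back (a point): Centre of the slot at the panel's back face; axes as the panel. On this face, 32 degrees clockwise from the slot, lies a 3 mm ridge; at 65 degrees a solid stop; another stop bars turning anticlockwise. The blade clears the ridge only while pushed in 22.5 mm or more; let go past it (50 to 65 degrees) it springs out against this face and is seated.
- grip (a point): Centre of the key's black T-handle, a bar 70 mm long (its y), 18 mm wide (x), 22 mm high (z, along the key's axis, as the panel's z). Fully out, it is 61 mm above the panel's outer face; it sinks as the key is pushed in. The key is the same after half a turn and fits the slot either way round, entering when within about 6 degrees.
- key: The same key as one part, 0.25 kg, axes as point grip, origin on its axis 61 mm below the handle's centre. A 16 mm thick stem joins the handle to a steel blade parallel to it, 84 mm long, 10 wide, 8 thick, its middle 54 mm below the handle's. Out, it turns freely either way (friction about 0.06 N m) and stays where left.
- press (a joint): How far the key is pushed in, m: 0 fully out (held by its spring), 0.026 hard against its inner stop. The push needed grows from about 3 to 9 N. The blade's underside meets the panel at 0.003 unless lined up with the slot; at 0.019 its upper side touches the panel's back, where it seats when locked.
- filler: The bottle filler, a steel console 200 x 240 mm, 175 mm high at the rear, fixed; origin under it on the table, below the panel's origin; x points from its low front (robot side) to its rear, z up. A thin spout, to 205 mm high, stands out 195 mm to its left (+y).
- bottle_a: square clear plastic juice bottle, open neck, empty, 60 x 60 x 138 mm high, standing under the filler's spout; origin under its base
- bottle_b: square clear plastic juice bottle, open neck, empty, 60 x 60 x 138 mm high, standing to the right of the filler; origin under its base
- bottle_c: square clear plastic juice bottle, open neck, empty, 60 x 60 x 138 mm high, standing away at the side; origin under its base
- bottle_d: square clear plastic juice bottle, open neck, empty, 60 x 60 x 138 mm high, standing away at the side; origin under its base
- bottle_e: bottle of the same shape lying on its side, away at the right; origin under its middle
- jar: amber glass jar with a white cap, 80 mm wide, 110 mm high, away at the side; origin under its base

How it is judged:
By the outcome, as a careful person would: the job done as asked, in the order asked, and still so for the second after the job is handed in, with the robot touching nothing.
It also fails if it takes over 54 s, if anything falls off the work surface, if the arm or the gripper's body presses on something with over 40 N, if the wrist force passes 120 N, or if a joint passes its speed limit or range.

## Working session

There is one attempt and no reset: what is moved stays moved. The work goes in short steps, Python scripts to look and compute and a tool call to move; the robot and the scene stay as the last step left them, time stands still between calls to the robot, and variables do not carry over. Pictures are saved under pics/ and viewed, about 8 in all and at most 12, crops included, and the job is handed in when it is done.

Besides the shell and the picture viewer there is one more tool, called after "Emit:" by a JSON object that holds its "fn" and its "kwargs", one argument or row to a line. step_arm: Moves the arm, as the interface text tells. Its arguments: {"type":"object","properties":{"fingers":{"type":"array"},"delta_pos":{"type":"array"},"yaw":{"type":"array"},"force":{"type":"number"}},"required":["fingers","delta_pos","yaw"]}

```bash
mkdir -p pics; python3 - <<'E'
from plant import ctrl
import cv2,numpy as np
print(ctrl.get_obs())
for n in("side","top"):
    im=ctrl.snapshot(n); cv2.imwrite(f"pics/{n}0.png",im)
    c=ctrl.get_calibration(n); print(n,{k:(np.round(v,4).tolist() if k in'Rt' else v) for k,v in c.items()})
    for o in("grip","key","panel","filler","slot_back"):
        try:
            for d in ctrl.trace(n,o)[:2]: print(n,o,round(d["score"],2),np.round(d["xy"],1),d["pixels"].sum())
        except Exception as e: print(o,e)
E
```

```text
{'time': 0.0, 'joint_positions': array([-1.32177310e+00,  2.59335292e-01,  1.53609699e+00, -5.05448513e-06,
        1.34799497e+00, -2.02794426e-01]), 'joint_velocities': array([ 7.18041530e-05,  1.12607016e-03,  3.26605323e-04,  5.34484864e-04,
        4.87002155e-06, -1.81854815e-03]), 'joint_efforts': array([-2.49825625e-04, -4.37307751e+01, -2.84003842e+01,  7.18586636e-02,
        4.12529579e-02, -1.16309002e-04]), 'tcp_pos': array([ 240.01331977, -494.24999357,  217.81628095]), 'tcp_rot': array([ 9.74590404e-01,  2.23992641e-01, -2.36645282e-05, -9.16996846e-04]), 'contact_force': array([-0.60337957,  0.74695574, -0.66596821]), 'moment': array([ 0.02766512, -0.02111283, -0.04910772]), 'finger_gap': 0.9995282202818074}
side {'fov_y': 42.19444927148107, 'cx': 317.0763092401316, 'cy': 197.33725673641032, 'R': [[0.7422, -0.6699, -0.0194], [-0.5085, -0.544, -0.6674], [0.4366, 0.5052, -0.7444]], 't': [-373.5083, 346.9693, 1534.5387]}
side panel 0.96 [335.1 211.2] 1177
side filler 0.95 [332.5 210.4] 1370
side slot_back 0.73 [334.5 212.2] 1217
top {'fov_y': 53.55425544164076, 'cx': 318.4155705479393, 'cy': 200.07728638653117, 'R': [[0.0276, -0.9996, -0.0069], [-0.9963, -0.0269, -0.0812], [0.081, 0.0091, -0.9967]], 't': [-0.0341, 557.7992, 1297.7008]}
top grip 0.63 [467.6 256.1] 681
top grip 0.47 [321.2 209.2] 136
top key 0.52 [321.3 208.7] 169
top key 0.41 [279.9 172.2] 281
top panel 0.65 [328.2 197.6] 4943
top filler 0.82 [322.3 198.2] 5258
top slot_back 0.71 [327.6 197.8] 5075
```

```bash
python3 - <<'E'
import cv2,numpy as np
a=cv2.imread("pics/side0.png");b=cv2.imread("pics/top0.png")
cv2.imwrite("pics/m.png",np.vstack([cv2.resize(a[100:300,180:500],(640,400),interpolation=2)[:300+100],b])[:800])
m=np.hstack([cv2.resize(a[110:310,230:430],(400,400),interpolation=2),cv2.resize(b[100:300,220:420],(400,400),interpolation=2)])
cv2.imwrite("pics/m0.png",m)
E
```

```text
(no output)
```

View pics/m0.png

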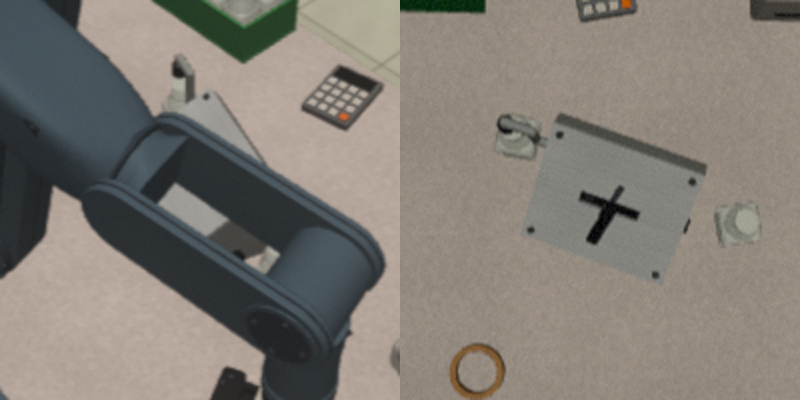

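View pics/top0.png

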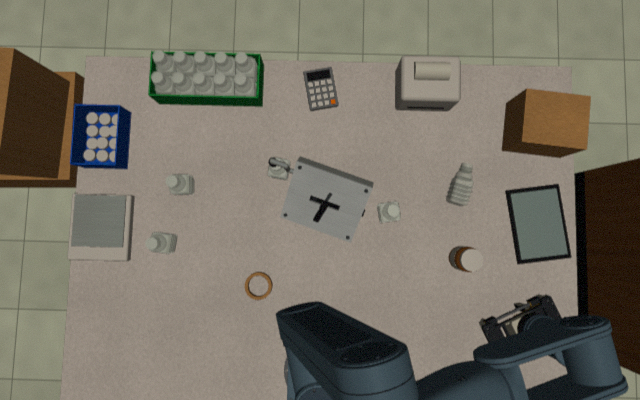

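```bash
cat > h.py <<'E'
import cv2,numpy as np
from plant import ctrl
from scipy.optimize import minimize
from scipy.spatial.transform import Rotation as Ro
c30,s30=np.cos(np.pi/6),.5
def proj(n,X):
    c=ctrl.get_calibration(n); f=200/np.tan(np.radians(c["fov_y"]/2))
    p=np.asarray(X)@np.array(c["R"]).T+np.array(c["t"]); return p[:,:2]/p[:,2:]*f+[c["cx"],c["cy"]]
def panel(th): # columns: panel x,y,z in world
    xf=np.array([np.cos(th),np.sin(th),0]); z=np.array([0,0,1.]); y=np.cross(z,xf)
    return np.column_stack([c30*xf+s30*z,y,c30*z-s30*xf])
def keyR(th,psi): # psi clockwise from slot, rad
    return panel(th)@Ro.from_euler('z',-psi).as_matrix()
def box(sx,sy,z0,z1):
    return np.array([[a*sx/2,b*sy/2,z] for a in(-1,1) for b in(-1,1) for z in(z0,z1)])
S=8
def fill(img,n,X,org,val=1.):
    p=(proj(n,X)-org+.5)*S; cv2.fillConvexPoly(img,cv2.convexHull(p.astype(np.float32)).round().astype(np.int32),val)
def render(n,q,org,wh,press=0.):
    x,y,th,psi=q[0],q[1],np.radians(q[2]),np.radians(q[3]); o=np.array([x,y,125.])
    img=np.zeros((wh[1]*S,wh[0]*S),np.float32)
    P=panel(th);K=keyR(th,psi)
    fill(img,n,o+np.array([[a*10,b*48,0] for a in(-1,1) for b in(-1,1)])@P.T,org)
    for b in(box(18,70,50-press,72-press),box(14,14,5,50-press)): fill(img,n,o+b@K.T,org)
    return cv2.resize(img,tuple(wh),interpolation=cv2.INTER_AREA)
E
python3 - <<'E'
from h import *
im=cv2.imread("pics/top0.png"); g=cv2.cvtColor(im,cv2.COLOR_BGR2GRAY).astype(np.float32)
org=np.array([300,182]);wh=(50,50)
w=g[182:232,300:350]; hi=np.median(w); d=np.clip((hi-w)/(hi-np.percentile(w,2)),0,1); d[d<.2]=0
def cost(q): return ((render("top",q,org,wh)-d)**2).sum()
best=None
for x in(540,560,580):
  for ps in(-77,-60):
    r=minimize(cost,[x,-10,-15,ps],method="Nelder-Mead",options=dict(initial_simplex=np.array([[x,-10,-15,ps]]+[[x+12*(i==0),-10+12*(i==1),-15+6*(i==2),ps+10*(i==3)] for i in range(4)]),maxiter=300))
    print(r.x.round(1),r.fun)
    if best is None or r.fun<best.fun: best=r
q=best.x; th=np.radians(q[2]);o=np.array([q[0],q[1],125]);P=panel(th)
print("grip",o+61*P[:,2])
big=cv2.resize(im[150:260,260:400],(700,550),interpolation=cv2.INTER_CUBIC)
def dr(X,col):
    p=((proj("top",X)-[260,150]+.5)*5).astype(np.int32); cv2.polylines(big,[p],True,col,1)
for sx,sy,col in((200,240,(0,0,255)),(20,96,(0,255,0))): dr(o+np.array([[-sx/2,-sy/2,0],[sx/2,-sy/2,0],[sx/2,sy/2,0],[-sx/2,sy/2,0]])@P.T,col)
K=keyR(th,np.radians(q[3])); dr(o+np.array([[-9,-35,72],[9,-35,72],[9,35,72],[-9,35,72]])@K.T,(255,0,255))
cv2.imwrite("pics/fit.png",big)
E
```

```text
[542.8  -2.5 -16.9 -77.3] 36.03053283691406
[543.3  -2.8 -15.6 -75.9] 40.96704864501953
[543.1  -3.3 -18.  -77.8] 35.69301223754883
[542.4  -3.9 -18.6 -78.7] 33.898765563964844
[542.7  -3.1 -18.2 -80.6] 34.54890823364258Traceback (most recent call last):
  File "<stdin>", line 9, in <module>
    res = _minimize_neldermead(fun, x0, args, callback, bounds=bounds,
                               **options)
    fsim[j] = func(sim[j])
              ~~~~^^^^^^^^
    fx = function(np.copy(x), *(wrapper_args + args))
  File "<stdin>", line 5, in cost
  File "h.py", line 24, in render
    for b in(box(18,70,50-press,72-press),box(14,14,5,50-press)): fill(img,n,o+b@K.T,org)
                                                                  ~~~~^^^^^^^^^^^^^^^^^^^
  File "h.py", line 18, in fill
    p=(proj(n,X)-org+.5)*S; cv2.fillConvexPoly(img,cv2.convexHull(p.astype(np.float32)).round().astype(np.int32),val)
       ~~~~^^^^^
  File "h.py", line 7, in proj
    c=ctrl.get_calibration(n); f=200/np.tan(np.radians(c["fov_y"]/2))
ValueError: time passes only in moves, steps and waits
```

```bash
python3 - <<'E'
s=open("h.py").read()
s=s.replace("def proj(","from functools import cache\n@cache\ndef cal(n): return ctrl.get_calibration(n)\ndef proj(").replace("c=ctrl.get_calibration(n); f","c=cal(n); f")
open("h.py","w").write(s)
E
cat > fit.py <<'E'
from h import *
im=cv2.imread("pics/top0.png"); g=cv2.cvtColor(im,cv2.COLOR_BGR2GRAY).astype(np.float32)
org=np.array([300,182]);wh=(50,50)
w=g[182:232,300:350]; hi=np.median(w); d=np.clip((hi-w)/(hi-np.percentile(w,2)),0,1); d[d<.2]=0
pm=ctrl.trace("top","panel")[0]["pixels"][145:255,265:385].astype(np.float32)
def pan(q):
    img=np.zeros((110*S,120*S),np.float32)
    fill(img,"top",np.array([q[0],q[1],125])+np.array([[a*100,b*120,0] for a in(-1,1) for b in(-1,1)])@panel(np.radians(q[2])).T,np.array([265,145]))
    return cv2.resize(img,(120,110),interpolation=cv2.INTER_AREA)
def c1(q): return ((render("top",q,org,wh)-d)**2).sum()
def c2(q): return ((pan(q)-pm)**2).sum()
def cost(q): return c1(q)+.3*c2(q)
for cf in(c1,c2,cost):
    x=542.5;ps=-78
    r=minimize(cf,[x,-3,-17,ps],method="Nelder-Mead",options=dict(initial_simplex=np.array([[x,-3,-17,ps]]+[[x+8*(i==0),-3+8*(i==1),-17+5*(i==2),ps+8*(i==3)] for i in range(4)]),maxiter=250))
    print(r.x.round(1),r.fun,c1(r.x),c2(r.x))
q=r.x; th=np.radians(q[2]);o=np.array([q[0],q[1],125]);P=panel(th)
print("grip",o+61*P[:,2])
big=cv2.resize(im[150:260,260:400],(700,550),interpolation=cv2.INTER_CUBIC)
def dr(X,col):
    p=((proj("top",X)-[260,150]+.5)*5).astype(np.int32); cv2.polylines(big,[p],True,col,1)
for sx,sy,col in((200,240,(0,0,255)),(20,96,(0,255,0))): dr(o+np.array([[-sx/2,-sy/2,0],[sx/2,-sy/2,0],[sx/2,sy/2,0],[-sx/2,sy/2,0]])@P.T,col)
K=keyR(th,np.radians(q[3])); dr(o+np.array([[-9,-35,72],[9,-35,72],[9,35,72],[-9,35,72]])@K.T,(255,0,255))
cv2.imwrite("pics/fit.png",big)
E
python3 fit.py
```

```text
[542.8  -2.7 -17.9 -79.5] 34.57378387451172 34.573784 471.92603
[552.6  -7.7 -18.6 -71.2] 397.249267578125 193.96803 397.24927
[543.5  -3.9 -17.7 -79.3] 169.1708526611328 37.460735 439.0337
grip [514.41484875   5.38793779 177.82754963]
```

View pics/fit.png

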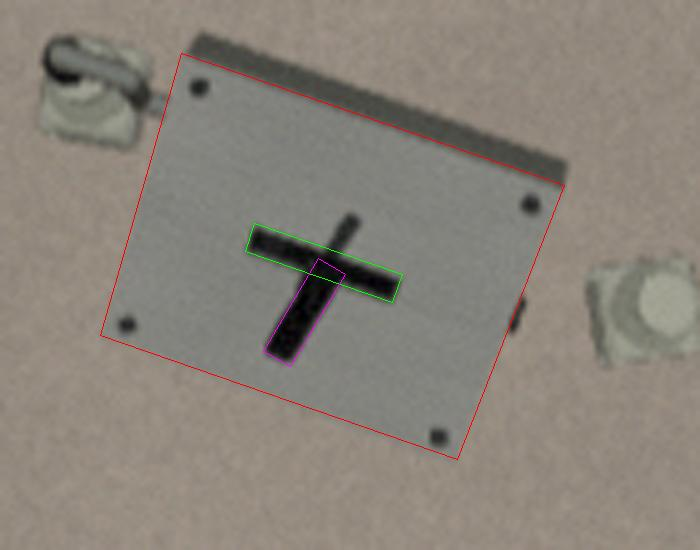

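```bash
sed -i 's/box(14,14,5,50-press))/box(16,16,5,50-press),box(10,84,3-press,11-press))/' h.py; python3 fit.py
cat > plan.py <<'E'
import numpy as np
def rows(start,targets,chunk=5):
    """start,targets: (x,y,z mm, heading deg); each target one row; prints calls"""
    cur=np.array(start,float)
    for i in range(0,len(targets),chunk):
        h=np.radians(cur[3]); ax=np.array([[np.cos(h),np.sin(h),0],[np.sin(h),-np.cos(h),0],[0,0,-1]])
        D=[];Y=[]
        for t in targets[i:i+chunk]:
            D.append([round(float(v),4) for v in ax@(np.array(t[:3])-cur[:3])/1000]); Y.append(round(float(np.radians(cur[3]-t[3])),3))
        print("delta",D,"yaw",Y); 
        d=np.array(D[-1])*1000; cur=np.array([*(cur[:3]+ax.T@d),cur[3]-np.degrees(Y[-1])])
    print("end",cur.round(2)); return cur
def lin(a,b,n): a,b=np.array(a,float),np.array(b,float); return [a+(b-a)*k/n for k in range(1,n+1)]
E
python3 - <<'E'
from plan import *
s=(240.14,-494.81,218.65,25.9); w=(250,-470,300,40); e=(514.5,5.5,250,150)
rows(s,lin(s,w,3)+lin(w,e,17))
E
```

```text
[542.3  -3.2 -18.2 -79. ] 28.656047821044922 28.656048 471.38843
[552.6  -7.7 -18.6 -71.2] 397.249267578125 208.13112 397.24927
[543.   -3.3 -17.9 -78.1] 165.85255432128906 31.118639 449.11304
grip [513.97847179   6.07849453 177.82754963]
delta [[0.0066, -0.006, -0.0271], [0.0131, -0.012, -0.0542], [0.0197, -0.018, -0.0813], [0.0459, -0.0364, -0.0784], [0.0721, -0.0547, -0.0755]] yaw [-0.082, -0.164, -0.246, -0.359, -0.472]
delta [[0.0317, -0.0045, 0.003], [0.0634, -0.0089, 0.0059], [0.0951, -0.0133, 0.0089], [0.1268, -0.0178, 0.0118], [0.1585, -0.0222, 0.0147]] yaw [-0.113, -0.226, -0.339, -0.452, -0.565]
delta [[0.0292, 0.0132, 0.003], [0.0583, 0.0265, 0.0059], [0.0875, 0.0397, 0.0089], [0.1166, 0.0529, 0.0118], [0.1458, 0.0661, 0.0147]] yaw [-0.113, -0.225, -0.338, -0.451, -0.564]
delta [[0.0175, 0.0268, 0.003], [0.0351, 0.0535, 0.0059], [0.0527, 0.0803, 0.0089], [0.0702, 0.107, 0.0118], [0.0878, 0.1338, 0.0147]] yaw [-0.113, -0.226, -0.339, -0.452, -0.565]
end [514.51   5.51 250.05 150.  ]
```

Emit:
{"fn": "step_arm", "kwargs": {
  "fingers": [-1,-1,-1,-1,-1],
  "delta_pos": [
    [0.0066,-0.006,-0.0271],
    [0.0131,-0.012,-0.0542],
    [0.0197,-0.018,-0.0813],
    [0.0459,-0.0364,-0.0784],
    [0.0721,-0.0547,-0.0755]
  ],
  "yaw": [-0.082,-0.164,-0.246,-0.359,-0.472]
}}

```text
time: 1.12
tcp_pos: [281.4, -415.1, 296.1]
tcp_rot: [0.894, 0.447, -0.0, 0.002]
contact_force: [0.8, -0.8, -0.9]
finger_gap: 1.001
```

Emit:
{"fn": "step_arm", "kwargs": {
  "fingers": [-1,-1,-1,-1,-1],
  "delta_pos": [
    [0.0317,-0.0045,0.003],
    [0.0634,-0.0089,0.0059],
    [0.0951,-0.0133,0.0089],
    [0.1268,-0.0178,0.0118],
    [0.1585,-0.0222,0.0147]
  ],
  "yaw": [-0.113,-0.226,-0.339,-0.452,-0.565]
}}

```text
time: 1.53
tcp_pos: [359.4, -272.8, 279.5]
tcp_rot: [0.734, 0.679, 0.0, 0.0]
contact_force: [0.8, -0.2, -0.8]
finger_gap: 1.0
```

Emit:
{"fn": "step_arm", "kwargs": {
  "fingers": [-1,-1,-1,-1,-1],
  "delta_pos": [
    [0.0292,0.0132,0.003],
    [0.0583,0.0265,0.0059],
    [0.0875,0.0397,0.0089],
    [0.1166,0.0529,0.0118],
    [0.1458,0.0661,0.0147]
  ],
  "yaw": [-0.113,-0.225,-0.338,-0.451,-0.564]
}}

```text
time: 1.95
tcp_pos: [437.3, -132.9, 264.9]
tcp_rot: [0.516, 0.857, -0.0, 0.0]
contact_force: [0.1, 0.3, 0.0]
finger_gap: 1.0
```

Emit:
{"fn": "step_arm", "kwargs": {
  "fingers": [-1,-1,-1,-1,-1],
  "delta_pos": [
    [0.0175,0.0268,0.003],
    [0.0351,0.0535,0.0059],
    [0.0527,0.0803,0.0089],
    [0.0702,0.107,0.0118],
    [0.0878,0.1338,0.0147]
  ],
  "yaw": [-0.113,-0.226,-0.339,-0.452,-0.565]
}}

```text
time: 2.37
tcp_pos: [515.2, 7.0, 250.1]
tcp_rot: [0.256, 0.967, -0.0, 0.0]
contact_force: [0.0, 0.3, -0.6]
finger_gap: 1.003
```

Emit:
{"fn": "step_arm", "kwargs": {
  "fingers": [-1,-1,-1],
  "delta_pos": [
    [0,0,0],
    [0,0,0],
    [0,0,0]
  ],
  "yaw": [0,0,0]
}}

```text
time: 2.62
tcp_pos: [514.4, 5.3, 249.9]
tcp_rot: [0.259, 0.966, -0.0, -0.0]
contact_force: [-0.0, -0.6, -0.3]
finger_gap: 1.001
```

```bash
python3 - <<'E'
from h import *
im=ctrl.snapshot("side"); cv2.imwrite("pics/side1.png",im)
o=np.array([542.6,-3.3,125]);th=np.radians(-18);P=panel(th);K=keyR(th,np.radians(-78.5))
c=proj("side",[o+61*P[:,2]])[0]; x0,y0=int(c[0])-70,int(c[1])-55
big=cv2.resize(im[y0:y0+110,x0:x0+140],(700,550),interpolation=2)
def dr(X,col):
    p=((proj("side",X)-[x0,y0]+.5)*5).astype(np.int32); cv2.polylines(big,[p],True,col,1)
for sx,sy,col in((200,240,(0,0,255)),(20,96,(0,255,0))): dr(o+np.array([[-sx/2,-sy/2,0],[sx/2,-sy/2,0],[sx/2,sy/2,0],[-sx/2,sy/2,0]])@P.T,col)
for z in(50,72): dr(o+np.array([[-9,-35,z],[9,-35,z],[9,35,z],[-9,35,z]])@K.T,(255,0,255))
cv2.imwrite("pics/s1.png",big)
E
```

```text
(no output)
```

View pics/s1.png

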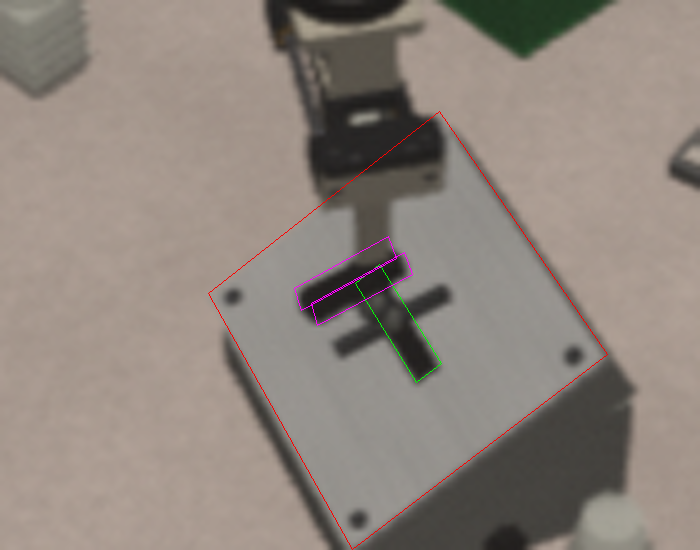

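Emit:
{"fn": "step_arm", "kwargs": {
  "fingers": [-1,-1,-1,-1],
  "delta_pos": [
    [0,0,0.03],
    [0,0,0.06],
    [0,0,0.0862],
    [0,0,0.0862]
  ],
  "yaw": [0,0,0,0]
}}

```text
time: 3.0
tcp_pos: [510.8, 4.7, 159.4]
tcp_rot: [0.26, 0.965, -0.0, -0.004]
contact_force: [-0.7, -0.4, -0.2]
finger_gap: 0.999
```

Emit:
{"fn": "step_arm", "kwargs": {
  "fingers": [1,1,1,1,1],
  "delta_pos": [
    [0,0,0],
    [0,0,0],
    [0,0,0],
    [0,0,0],
    [0,0,0]
  ],
  "yaw": [0,0,0,0,0],
  "force": 20
}}

```text
time: 3.42
tcp_pos: [515.5, 5.2, 165.3]
tcp_rot: [0.259, 0.966, 0.0, 0.001]
contact_force: [0.3, -0.1, 0.1]
finger_gap: 0.692
```

Emit:
{"fn": "step_arm", "kwargs": {
  "fingers": [1,1,1,1,1],
  "delta_pos": [
    [0,0,0],
    [0,0,0],
    [0,0,0],
    [0,0,0],
    [0,0,0]
  ],
  "yaw": [0,0,0,0,0]
}}

```text
time: 3.83
tcp_pos: [514.6, 5.5, 163.8]
tcp_rot: [0.259, 0.966, -0.0, -0.0]
contact_force: [0.4, 0.8, -0.0]
finger_gap: 0.336
```

```bash
python3 - <<'E'
from h import *
from plan import *
o=ctrl.get_obs(); print(o["moment"].round(2),o["joint_positions"].round(2))
al=lambda p:np.degrees(np.arctan2(.866*np.sin(np.radians(p)),np.cos(np.radians(p))))
T=[(514.5,5.5,163.85,72-al(p)) for p in np.linspace(-78.5,0,15)]
rows((514.51,5.51,163.85,150),T[1:])
E
```

```text
[-0.02 -0.12 -0.01] [-0.21  0.24  1.7  -0.    1.2  -1.25]
delta [[0.0, -0.0, 0.0], [0.0, -0.0, 0.0], [0.0, -0.0, 0.0], [0.0, -0.0, 0.0], [0.0, -0.0, 0.0]] yaw [0.132, 0.241, 0.347, 0.451, 0.552]
delta [[-0.0, -0.0, 0.0], [-0.0, -0.0, 0.0], [-0.0, -0.0, 0.0], [-0.0, -0.0, 0.0], [-0.0, -0.0, 0.0]] yaw [0.098, 0.194, 0.287, 0.377, 0.466]
delta [[-0.0, -0.0, 0.0], [-0.0, -0.0, 0.0], [-0.0, -0.0, 0.0], [-0.0, -0.0, 0.0]] yaw [0.087, 0.173, 0.259, 0.343]
end [514.51   5.51 163.85  72.02]
```

Emit:
{"fn": "step_arm", "kwargs": {
  "fingers": [1,1,1,1],
  "delta_pos": [
    [0,0,0],
    [0,0,0],
    [0,0,0],
    [0,0,0]
  ],
  "yaw": [0,0,0,0]
}}

```text
time: 4.17
tcp_pos: [514.8, 5.9, 163.8]
tcp_rot: [0.259, 0.966, 0.0, -0.0]
contact_force: [1.3, 2.3, 0.1]
finger_gap: 0.208
```

Emit:
{"fn": "step_arm", "kwargs": {
  "fingers": [1,1],
  "delta_pos": [
    [0,0,0],
    [0,0,0]
  ],
  "yaw": [0,0]
}}

```text
time: 4.33
tcp_pos: [514.7, 5.8, 163.8]
tcp_rot: [0.259, 0.966, 0.0, 0.0]
contact_force: [0.9, 3.0, -0.6]
finger_gap: 0.208
```

Emit:
{"fn": "step_arm", "kwargs": {
  "fingers": [1,1,1,1,1],
  "delta_pos": [
    [0,0,0],
    [0,0,0],
    [0,0,0],
    [0,0,0],
    [0,0,0]
  ],
  "yaw": [0.132,0.241,0.347,0.451,0.552]
}}

```text
time: 4.75
tcp_pos: [514.2, 7.0, 163.9]
tcp_rot: [0.514, 0.858, 0.001, -0.001]
contact_force: [-1.0, 7.2, 2.1]
finger_gap: 0.252
```

Emit:
{"fn": "step_arm", "kwargs": {
  "fingers": [1,1,1,1,1],
  "delta_pos": [
    [0,0,0],
    [0,0,0],
    [0,0,0],
    [0,0,0],
    [0,0,0]
  ],
  "yaw": [0.098,0.194,0.287,0.377,0.466]
}}

```text
time: 5.17
tcp_pos: [514.8, 6.8, 164.3]
tcp_rot: [0.698, 0.716, 0.001, -0.0]
contact_force: [-0.8, 5.9, 2.8]
finger_gap: 0.276
```

Emit:
{"fn": "step_arm", "kwargs": {
  "fingers": [1,1,1,1,1],
  "delta_pos": [
    [0,0,0],
    [0,0,0],
    [0,0,0],
    [0,0,0],
    [0,0,0]
  ],
  "yaw": [0.087,0.173,0.259,0.343,0.343]
}}

```text
time: 5.58
tcp_pos: [514.8, 5.6, 164.4]
tcp_rot: [0.81, 0.587, 0.0, 0.0]
contact_force: [-0.7, 2.9, 1.8]
finger_gap: 0.281
```

```bash
python3 - <<'E'
from h import *
o=ctrl.get_obs(); print(o["contact_force"].round(2),o["moment"].round(2),o["tcp_pos"],o["finger_gap"])
im=ctrl.snapshot("side"); cv2.imwrite("pics/side2.png",im)
o=np.array([542.6,-3.3,125]);th=np.radians(-18);P=panel(th);K=keyR(th,0)
c=proj("side",[o+61*P[:,2]])[0]; x0,y0=int(c[0])-70,int(c[1])-55
big=cv2.resize(im[y0:y0+110,x0:x0+140],(700,550),interpolation=2)
def dr(X,col):
    p=((proj("side",X)-[x0,y0]+.5)*5).astype(np.int32); cv2.polylines(big,[p],True,col,1)
for sx,sy,col in((200,240,(0,0,255)),(20,96,(0,255,0))): dr(o+np.array([[-sx/2,-sy/2,0],[sx/2,-sy/2,0],[sx/2,sy/2,0],[-sx/2,sy/2,0]])@P.T,col)
for z in(50,72): dr(o+np.array([[-9,-35,z],[9,-35,z],[9,35,z],[-9,35,z]])@K.T,(255,0,255))
cv2.imwrite("pics/s2.png",big)
E
```

```text
[-0.7   2.94  1.75] [ 0.37 -0.37 -0.02] [514.77845608   5.5525457  164.39751503] 0.28070201077186685
```

View pics/s2.png

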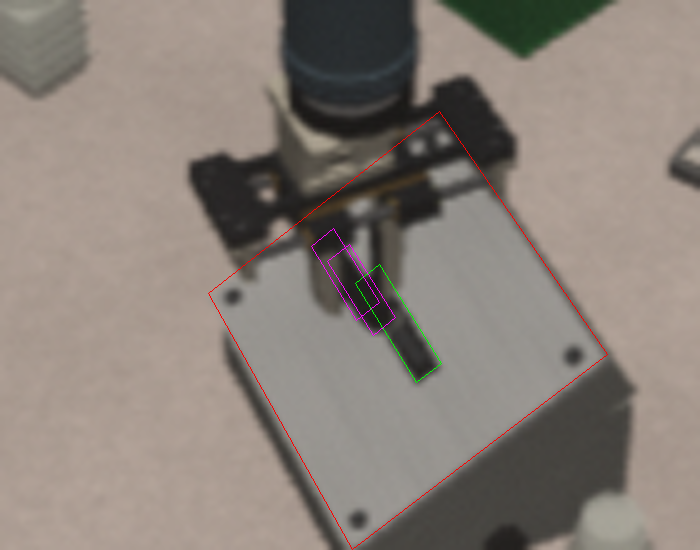

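Emit:
{"fn": "step_arm", "kwargs": {
  "fingers": [1,1,1,1,1],
  "delta_pos": [
    [0,0,0],
    [0,0.001,0.0017],
    [0,0.002,0.0035],
    [0,0.003,0.0052],
    [0,0.004,0.0069]
  ],
  "yaw": [0,0,0,0,0],
  "force": 45
}}

```text
time: 6.05
tcp_pos: [519.0, 4.1, 157.1]
tcp_rot: [0.809, 0.588, 0.0, 0.0]
contact_force: [-0.7, 3.0, 6.1]
finger_gap: 0.272
```

Emit:
{"fn": "step_arm", "kwargs": {
  "fingers": [1,1],
  "delta_pos": [
    [0,0,0],
    [0,0,0]
  ],
  "yaw": [0,0]
}}

```text
time: 6.22
tcp_pos: [519.0, 4.1, 157.1]
tcp_rot: [0.809, 0.588, 0.0, 0.0]
contact_force: [-0.1, 3.1, 5.7]
finger_gap: 0.265
```

Emit:
{"fn": "step_arm", "kwargs": {
  "fingers": [1,1,1,1,1],
  "delta_pos": [
    [0,0.002,0.0035],
    [0,0.004,0.0069],
    [0,0.006,0.0104],
    [0,0.008,0.0139],
    [0,0.009,0.0156]
  ],
  "yaw": [0,0,0,0,0]
}}

```text
time: 6.63
tcp_pos: [526.0, 1.9, 144.0]
tcp_rot: [0.809, 0.588, -0.0, -0.001]
contact_force: [-16.8, 7.1, 41.9]
finger_gap: 0.266
```

Emit:
{"fn": "step_arm", "kwargs": {
  "fingers": [1,1,1],
  "delta_pos": [
    [0,0.0005,0.0009],
    [0,0.0005,0.0009],
    [0,0.0005,0.0009]
  ],
  "yaw": [0,0,0]
}}

```text
time: 6.88
tcp_pos: [526.1, 2.0, 144.1]
tcp_rot: [0.809, 0.588, -0.0, -0.0]
contact_force: [-14.6, 6.5, 34.4]
finger_gap: 0.268
```

```bash
cat > look.py <<'E'
from h import *
import sys
name,psi,pr,sc=sys.argv[1],np.radians(float(sys.argv[2])),float(sys.argv[3]),8
ob=ctrl.get_obs(); print(ob["time"],ob["contact_force"].round(2),ob["moment"].round(2),ob["tcp_pos"].round(1),ob["finger_gap"])
im=ctrl.snapshot("side")
o=np.array([542.6,-3.3,125]);th=np.radians(-18);P=panel(th);K=keyR(th,psi)
c=proj("side",[o+40*P[:,2]])[0]; x0,y0=int(c[0])-45,int(c[1])-35
big=cv2.resize(im[y0:y0+70,x0:x0+90],None,fx=sc,fy=sc,interpolation=2)
def dr(X,col):
    p=((proj("side",X)-[x0,y0]+.5)*sc).astype(np.int32); cv2.polylines(big,[p],True,col,1)
dr(o+np.array([[-10,-48,0],[10,-48,0],[10,48,0],[-10,48,0]])@P.T,(0,255,0))
for z in(50-pr,72-pr): dr(o+np.array([[-9,-35,z],[9,-35,z],[9,35,z],[-9,35,z]])@K.T,(255,0,255))
cv2.imwrite(f"pics/{name}.png",big)
E
python3 look.py s3 0 26
```

```text
6.8833 [-14.63   6.54  34.38] [0.97 1.96 0.  ] [526.1   2.  144.1] 0.26757903499655433
```

View pics/s3.png

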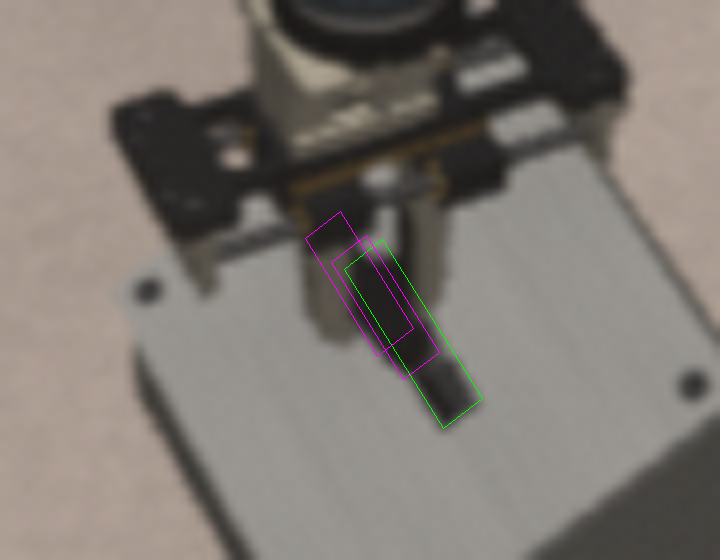

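```bash
python3 - <<'E'
from plan import *
al=lambda p:np.degrees(np.arctan2(.866*np.sin(np.radians(p)),np.cos(np.radians(p))))
print([round(float(np.radians(al(p))),3) for p in range(0,71,5)])
E
```

```text
[0.0, 0.076, 0.152, 0.228, 0.305, 0.384, 0.464, 0.545, 0.628, 0.714, 0.801, 0.891, 0.983, 1.077, 1.173]
```

Emit:
{"fn": "step_arm", "kwargs": {
  "fingers": [1,1,1],
  "delta_pos": [
    [0,-0.0006,-0.001],
    [0,-0.0006,-0.001],
    [0,-0.0006,-0.001]
  ],
  "yaw": [0,0,0]
}}

```text
time: 7.18
tcp_pos: [526.0, 1.9, 144.2]
tcp_rot: [0.809, 0.588, -0.0, -0.0]
contact_force: [-11.3, 4.8, 27.2]
finger_gap: 0.267
```

Emit:
{"fn": "step_arm", "kwargs": {
  "fingers": [1,1,1,1,1],
  "delta_pos": [
    [0,0,0],
    [0,0,0],
    [0,0,0],
    [0,0,0],
    [0,0,0]
  ],
  "yaw": [0.076,0.152,0.228,0.305,0.384]
}}

```text
time: 7.6
tcp_pos: [525.8, 2.1, 144.1]
tcp_rot: [0.907, 0.422, -0.0, -0.0]
contact_force: [-11.5, 5.4, 25.4]
finger_gap: 0.264
```

```bash
python3 -c "
from plant import ctrl
o=ctrl.get_obs();print(o['moment'].round(2),o['contact_force'].round(1))"
```

```text
[0.84 1.23 0.12] [-11.5   5.4  25.4]
```

Turning freely; go on past the ridge to about 60°.

Emit:
{"fn": "step_arm", "kwargs": {
  "fingers": [1,1,1,1,1],
  "delta_pos": [
    [0,0,0],
    [0,0,0],
    [0,0,0],
    [0,0,0],
    [0,0,0]
  ],
  "yaw": [0.08,0.161,0.244,0.33,0.417]
}}

```text
time: 8.02
tcp_pos: [525.5, 2.3, 143.5]
tcp_rot: [0.974, 0.224, -0.001, -0.001]
contact_force: [-9.8, 6.0, 22.0]
finger_gap: 0.241
```

Emit:
{"fn": "step_arm", "kwargs": {
  "fingers": [1,1,1,1],
  "delta_pos": [
    [0,0,0],
    [0,0,0],
    [0,0,0],
    [0,0,0]
  ],
  "yaw": [0.09,0.182,0.182,0.182]
}}

```text
time: 8.35
tcp_pos: [525.4, 2.0, 142.9]
tcp_rot: [0.991, 0.137, -0.001, -0.0]
contact_force: [-9.0, 5.3, 19.6]
finger_gap: 0.228
```

```bash
python3 look.py s4 60 26
```

```text
8.35 [-8.98  5.3  19.6 ] [ 0.47  1.26 -0.27] [525.4   2.  142.9] 0.22775801873879378
```

View pics/s4.png

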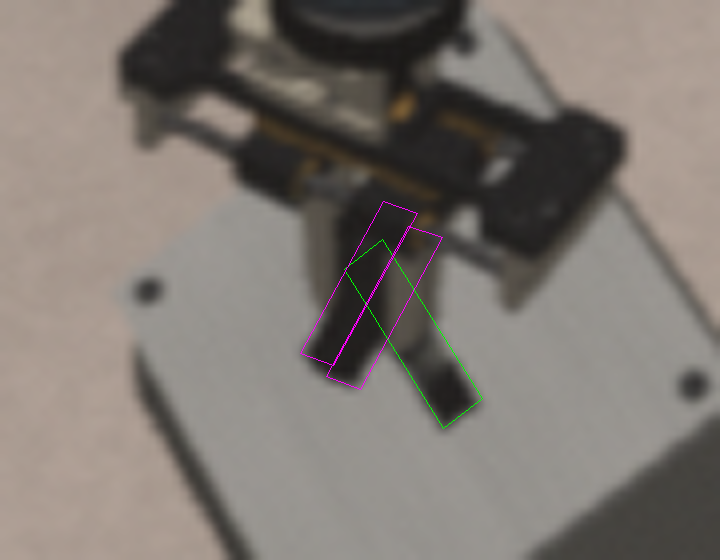

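Emit:
{"fn": "step_arm", "kwargs": {
  "fingers": [1,1,1],
  "delta_pos": [
    [0,0,0],
    [0,0,0],
    [0,0,0]
  ],
  "yaw": [0.05,0.094,0.094]
}}

```text
time: 8.65
tcp_pos: [525.6, 2.3, 142.8]
tcp_rot: [0.996, 0.089, -0.001, -0.001]
contact_force: [-7.4, 5.9, 17.1]
finger_gap: 0.226
```

```bash
python3 -c "
from plant import ctrl
o=ctrl.get_obs();print(o['moment'].round(2),o['contact_force'].round(1))"
```

```text
[0.74 0.9  0.04] [-7.4  5.9 17.1]
```

Emit:
{"fn": "step_arm", "kwargs": {
  "fingers": [1,1,1],
  "delta_pos": [
    [0,0,0],
    [0,0,0],
    [0,0,0]
  ],
  "yaw": [0.04,0.08,0.08]
}}

```text
time: 8.9
tcp_pos: [525.5, 2.6, 142.9]
tcp_rot: [0.999, 0.05, -0.001, -0.0]
contact_force: [-9.3, 7.5, 19.0]
finger_gap: 0.22
```

```bash
python3 -c "
from plant import ctrl
o=ctrl.get_obs();print(o['moment'].round(2),o['contact_force'].round(1))"
```

```text
[0.83 0.86 0.93] [-9.3  7.5 19. ]
```

Emit:
{"fn": "step_arm", "kwargs": {
  "fingers": [-0.2,-0.2,-0.2,-0.2,-0.2],
  "delta_pos": [
    [0,0,0],
    [0,0,0],
    [0,0,0],
    [0,0,0],
    [0,0,0]
  ],
  "yaw": [0,0,0,0,0]
}}

```text
time: 9.32
tcp_pos: [526.5, 0.9, 140.8]
tcp_rot: [0.999, 0.05, -0.001, 0.0]
contact_force: [0.7, 0.1, 0.2]
finger_gap: 0.532
```

Emit:
{"fn": "step_arm", "kwargs": {
  "fingers": [-0.2,-0.2,-0.2,-0.2,-0.2],
  "delta_pos": [
    [0,0,0],
    [0,0,-0.01],
    [0,0,-0.03],
    [0,0,-0.06],
    [0,0,-0.09]
  ],
  "yaw": [0,0,0,0,0]
}}

```text
time: 9.73
tcp_pos: [526.2, 1.4, 232.4]
tcp_rot: [0.999, 0.05, -0.001, -0.0]
contact_force: [0.3, -0.8, 0.8]
finger_gap: 0.603
```

Emit:
{"fn": "step_arm", "kwargs": {
  "fingers": [-0.2,-0.2,-0.2,-0.2,-0.2],
  "delta_pos": [
    [0,0,-0.03],
    [0,0,-0.06],
    [-0.03,0,-0.09],
    [-0.06,0,-0.09],
    [-0.06,0,-0.09]
  ],
  "yaw": [0,0,0,0,0]
}}

```text
time: 10.15
tcp_pos: [464.2, -4.6, 324.6]
tcp_rot: [0.999, 0.05, 0.001, 0.001]
contact_force: [-0.3, 0.5, -0.7]
finger_gap: 0.602
```

```bash
python3 look.py s5 63 19
```

```text
10.15 [-0.31  0.46 -0.69] [ 0.01 -0.   -0.03] [464.2  -4.6 324.6] 0.6018517674935867
```

View pics/s5.png

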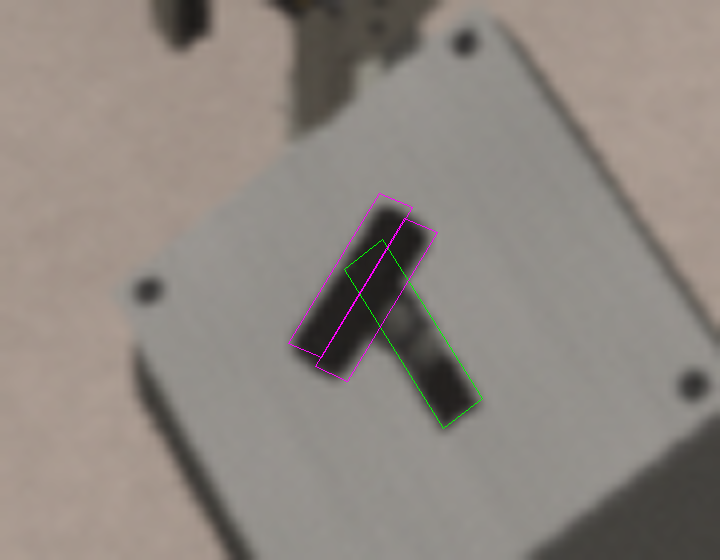

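```bash
python3 - <<'E'
from h import *
a=cv2.imread("pics/top0.png").astype(int);b=ctrl.snapshot("top").astype(int)
for n,(u,v) in dict(a=(279,168),b=(390,211),c=(180,184),d=(161,243),e=(461,184),jar=(467,258)).items():
    print(n,abs(a-b)[v-15:v+15,u-15:u+15].mean().round(1))
ctrl.sign_off()
E
```

```text
a 2.3
b 2.2
c 2.3
d 2.2
e 2.3
jar 2.5
the job is handed in; nothing more can be done
```

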